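Seat the keyed spacer on the pad drive's spindle

ROBOT

A 6-joint arm with a two-finger parallel gripper is mounted at the origin on the work surface. World frame = base frame: x ahead of the robot, y to its left, z up, the work surface at z = 0. Lengths are in mm, angles in rad, forces in N, time in s.
With the tool pointing down it reaches from about 325 to 900 mm from the base axis. Payload 3.5 kg.
Tool frame: the origin (TCP) lies at the centre of the arm's flange, where the gripper is bolted on; the fingertips stand 173 mm ahead of it and the grasp point (between the pads) lies 155 mm ahead of it; x points along the fingers, z is the direction in which the jaws open and shut, and the axes are right-handed (so a half turn about x gives the same grasp; the last joint's range is limited). The gripper opens to 85 mm and grips with 20 to 120 N. Pads are 22 mm wide; open, the fingers measure 114 mm over their backs; the gripper's body (76 mm by 85 mm) begins 54 mm behind the grasp point. The pads swing forward as they close: fully open they stand 13 mm farther back than shut.
Start: joints at [-1.268, 0.276, -0.026, 1.268, 0, 1.467], TCP at [246.709, -574.245, 404.713] pointing down, gripper open.
Joint ranges: [-3.12, 3.12], [-0.85, 1.88], [-1.08, 1.24], [-1.95, 2.15], [-1.57, 1.53], [-3.14, 3.14]. Speed limits (rad/s): [2.57, 2.57, 3.14, 3.14, 3.14, 3.14].

INTERFACE

Orientations are given as a unit quaternion [x, y, z, w].
In Python, from cell import get_state, eyes, manip gives the robot as it stands.
- The arm moves only by the tool arm_command, never from a script. Its argument "plan" is a list of rows, each a list of 3 entries, a list of its own where there are three numbers: the shift along the world's x, y, z normalised to -1 to 1, where 1 is 0.04 m, then the turn, a rotation vector about the world's x, y, z normalised to -1 to 1, where 1 is 90 degrees, then the closure, from -1 (fully open) to 1 (shut). A call has 1 to 5 rows; each row shifts and turns the commanded pose from where the row before left it; what a row does not reach is not made up. A row lasts 1/10 s, in which the tool goes at most 50 mm and 8.59 degrees, less where a joint would pass 70% of its speed; a pose out of reach is approached as far as the arm can. A call with a number of a shift or a turn outside -1 to 1 is refused whole. A call with a gripper value outside its range is refused whole. The fingers move at their own pace and stop on an object; "grip_force" is the grip in N (left out, the last holds). Time passes only in rows, so rows that do not move let the fingers close. It gives the time, the measured TCP pose, the force and the opening at its end, in the units of the state.
- get_state(): the state, without advancing time (a new reading comes with each control period).
- eyes.camera(name): name is "scene" or "side" or "wrist"; returns a dict with "color" (420x560x3 uint8, red, green, blue), "fx", "fy", "cx", "cy" (pixels), "position" and "attitude" of the camera in the world. Camera axes: x right, y down, z forward; pixel columns grow to the right and rows downward; lengths in mm; the calibration is good to about 2 mm. A picture is of the moment at which its call begins. There is no depth.
- manip.finish_job(): hands the job in, once; it reports no verdict.
The state is a dict: "clock": time; "joints": joint angles; "qvel": joint speeds; "effort": joint torques, N m; "tcp_pos": TCP position; "tcp_rot": TCP orientation; "ft_force": force on the tool from outside, world axes, zero at the start; "torque": the same for the moment, N m; "finger_gap": finger opening in mm.
Only numpy, scipy, OpenCV 4.12 (cv2) and the standard library are available. Lean on these libraries where they do the work, as an engineer would, in place of code of your own. Each camera call takes 0.05 s, during which the arm holds its last target.

TASK

Take the keyed spacer ring from the grey parts tray, slide it over the spindle of the blue drive unit, and turn it under light pressure until its red tab drops into the spindle's keyway, so that the ring sits fully home on the collar. Be gentle: never press or twist it hard against the drive unit (keep the contact under 40 N). Leave everything else on the cart where it is, and let go of the spacer at the end.

Things in the scene. Friction and masses are not known exactly. Their poses are not given: they have to be found in the camera images.
- spacer: keyed spacer: upright aluminium ring, 44 mm outer diameter, 30 mm bore, 36 mm tall, 110 to 180 g, lying right way up in the tray. Two flat-faced grip lugs at its own +y and -y sides (28 mm wide along x, 52 mm over the two flats, full height): take it across these. A red tab sticks into the bore at its own +x side. Origin: centre of the underside; z up along the bore.
- tab (a point): middle of the lower face of the spacer's red tab, 12 mm from the axis towards the spacer's own +x and 28 mm above its underside. The tab is 6 mm wide, reaches inward to 8 mm from the axis, is 8 mm thick and level with the top face, where a red stripe on the ring marks it. Axes are the spacer's.
- tray: low open grey parts tray fixed on the mat, 210 x 280 x 22 mm (x, y, z), walls and floor 4 mm, holding the spacer on its own -y side and the plain ring and spray tip near its own +y end. Origin: centre of its underside.
- drive: drive unit, fixed: blue housing 160 x 160 x 60 mm, on it an aluminium collar 48 mm in diameter and 15 mm high, and up through that a dark steel spindle. A yellow line on the housing top runs from the collar towards the drive's own +x; the spindle's keyway points somewhere within 40 degrees either side of that line (not measured). Origin: centre of the underside, z up along the spindle.
- spindle_top (a point): centre of the spindle's top, 40 mm above the collar; axes are the drive's. The spindle is 27 mm in diameter (24 mm in its top 3 mm) and stiff (3 N m to turn it). Its keyway, open at top and side, is 7.6 mm wide, 16 mm deep from the top, and runs from the rim in to 5.5 mm from the axis. Away from the keyway the tab rests on this top.
- hub_seat (a point): centre of the collar's top face, on the spindle's axis, 75 mm above the drive's origin; axes are the drive's. The spacer's underside rests here when fully home. While the tab still rests on the spindle's top, the underside is 12 mm above this; once the tab drops in, the spacer goes down those 12 mm.
- plain_ring: plain steel ring without a tab, 36 mm across, 12 mm tall, lying in the parts tray beside the spacer; bystander, origin at the centre of its underside
- spray_tip: stainless spray tip, 26 mm across, 42 mm tall, standing in the parts tray; bystander, origin at the centre of its underside
- wax_jar: amber jar with black cap, 68 mm across, 70 mm tall, on the mat; bystander, origin at the centre of its underside
- pad_plate: black round pad plate, 110 mm across, 22 mm tall, on the mat; bystander, origin at the centre of its underside
- brush: bamboo-handled brush, 170 mm long, lying on the mat; bystander, origin at the middle of its underside, handle along its own x
- clay_case: red clay bar case, 60 x 90 x 30 mm, on the mat; bystander, origin at the centre of its underside

How it is judged:
By the outcome, as a careful person would: the job done as asked, in the order asked, and still so for the second after the job is handed in, with the robot touching nothing.
It also fails if it takes over 72 s, if anything falls off the work surface, if the arm or the gripper's body presses on something with over 40 N, if the wrist force passes 120 N, or if a joint passes its speed limit or range.

## Working session

There is one attempt and no reset: what is moved stays moved. The work goes in short steps, Python scripts to look and compute and a tool call to move; the robot and the scene stay as the last step left them, time stands still between calls to the robot, and variables do not carry over. Pictures are saved under pics/ and viewed, and the job is handed in when it is done.

Besides the shell and the picture viewer there is one more tool, called after ">>>" in YAML: its name, and indented under it one key for each argument. arm_command: Moves the arm, as the interface text tells. Its arguments: {"type":"object","properties":{"plan":{"type":"array"},"grip_force":{"type":"number"}},"required":["plan"]}

```bash
mkdir -p pics; ls; cat > h.py <<'E'
import numpy as np,cv2,json
from cell import get_state,eyes,manip
from scipy.spatial.transform import Rotation as R
def shot(n,fn):
    c=eyes.camera(n); cv2.imwrite(f'pics/{fn}.png',cv2.cvtColor(np.asarray(c['color']),cv2.COLOR_RGB2BGR))
    np.save(f'pics/{fn}.npy',c,allow_pickle=True); return c
def load(fn): return np.load(f'pics/{fn}.npy',allow_pickle=True).item()
def rot(c):
    a=np.asarray(c['attitude'],float); return R.from_quat(a).as_matrix() if a.size==4 else a.reshape(3,3)
def ray(c,u,v):
    d=rot(c)@np.array([(u-c['cx'])/c['fx'],(v-c['cy'])/c['fy'],1]); return np.array(c['position'],float),d/np.linalg.norm(d)
def onz(c,u,v,z):
    p,d=ray(c,u,v); return p+d*(z-p[2])/d[2]
def proj(c,X):
    x=rot(c).T@(np.array(X,float)-np.array(c['position'],float)); return np.array([c['fx']*x[0]/x[2]+c['cx'],c['fy']*x[1]/x[2]+c['cy']])
E
python3 - <<'E'
from h import *
for n in ['scene','side','wrist']:
    c=shot(n,n+'0'); print(n,c['fx'],c['cx'],c['cy'],c['position'],c['attitude'])
print(get_state())
E
```

```text
pics
scene 405.91067879616827 271.48121816534365 204.79718126965005 [1226.71379646  439.65622397  890.42766636] [ 0.38405197  0.83375275 -0.36500734 -0.15533857]
side 478.57871029432374 278.80580884458294 206.88954401934612 [107.77735233 804.30116842 690.49486195] [-0.20326924  0.84091791 -0.48652439  0.12178955]
wrist 344.60981306608875 279.3111855416166 213.34357961196864 [ 323.74677895 -541.14721987  374.56180307] [ 0.82383243 -0.54275045 -0.09058817  0.13607299]
{'clock': 0.15, 'joints': array([-1.26840013e+00,  2.77005112e-01, -2.75511677e-02,  1.26803817e+00,
        1.11958362e-05,  1.46741812e+00]), 'qvel': array([ 0.00056645, -0.00183782,  0.00367221, -0.00014978,  0.00038197,
        0.0005744 ]), 'effort': array([-1.37325713e-05, -4.46057081e+01,  2.95638800e+01,  1.05159785e-02,
       -8.92250659e-05,  8.93462584e-06]), 'tcp_pos': array([ 246.6186559 , -573.94987449,  403.79415981]), 'tcp_rot': array([ 0.38940093,  0.59098274, -0.38858951,  0.59000382]), 'ft_force': array([1.33926224, 0.04176807, 0.2354127 ]), 'torque': array([-0.07474183,  0.07281316, -0.01982755]), 'finger_gap': 85.13603869481013}
```

View pics/scene0.png

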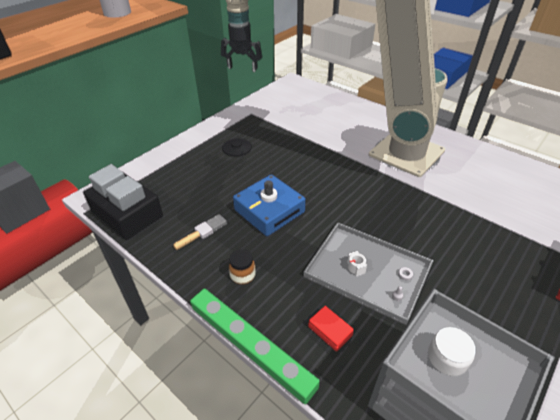

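View pics/side0.png

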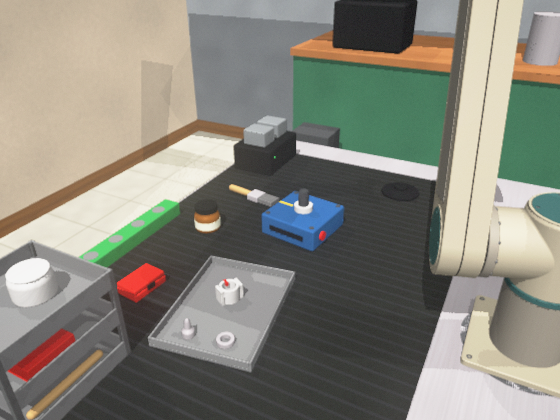

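View pics/wrist0.png

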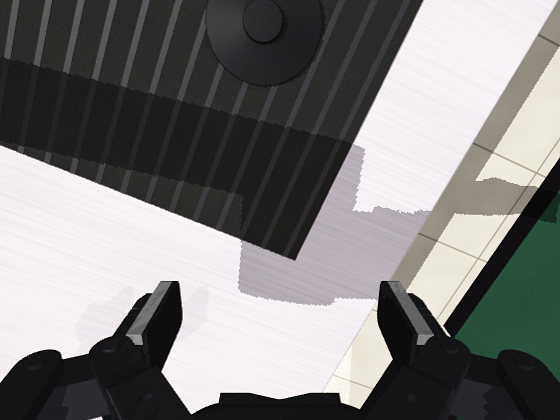

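Scene view: spacer near (357,262), drive spindle near (268,188), jar (242,268). Side view: spacer (229,290), spindle (303,198). The wrist camera sees only the pad plate. I'll zoom in.

```bash
python3 - <<'E'
from h import *
for n,(x,y,w,h),s in [('scene',(225,165,230,160),3),('side',(150,170,210,190),3)]:
    im=cv2.imread(f'pics/{n}0.png')[y:y+h,x:x+w]
    cv2.imwrite(f'pics/{n}0z.png',cv2.resize(im,None,fx=s,fy=s,interpolation=cv2.INTER_CUBIC))
S=load('scene0');D=load('side0')
def tri(a,b):
    p,d=ray(S,*a);q,e=ray(D,*b);A=np.c_[d,-e];t=np.linalg.lstsq(A,q-p,rcond=None)[0]
    return (p+d*t[0]+q+e*t[1])/2, np.linalg.norm(p+d*t[0]-q-e*t[1])
print(tri((268,183),(304,191)),onz(S,268,183,115),onz(D,304,191,115))
print(onz(S,357,257,40),onz(D,229,285,40))
E
```

```text
(array([ 552.59304737, -183.48766697,  116.6134423 ]), np.float64(1.7654491146610072)) [ 552.04962526 -183.74257831  115.        ] [ 554.07012878 -187.91903966  115.        ]
[564.53954804 142.08056651  40.        ] [575.43764747 143.04568747  40.        ]
```

View pics/scene0z.png

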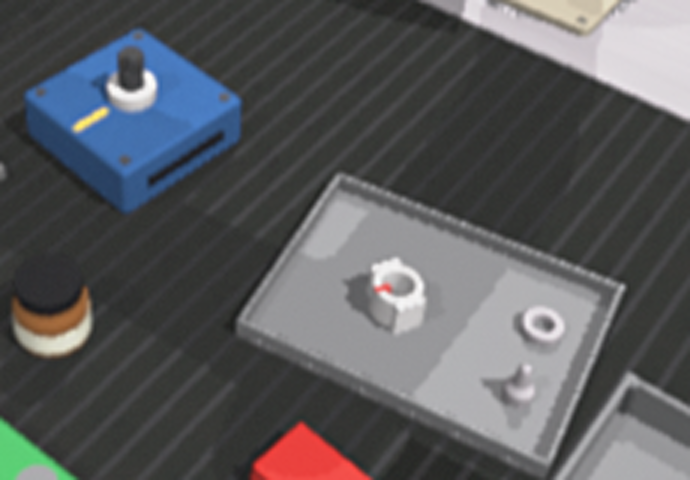

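View pics/side0z.png

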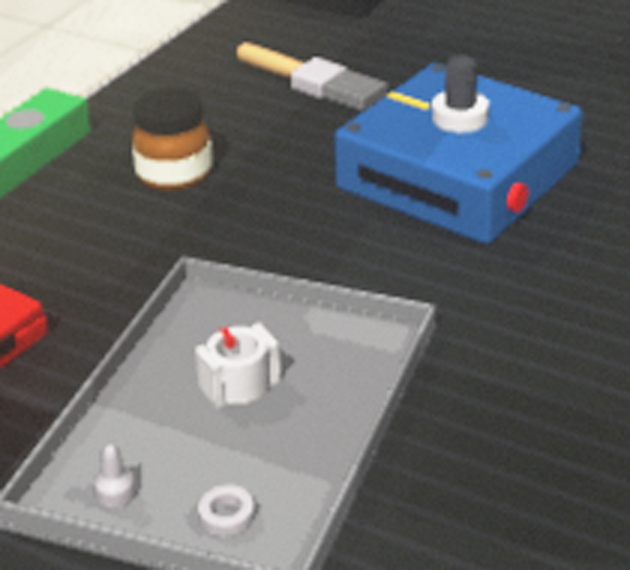

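```bash
python3 - <<'E'
from h import *
S=load('scene0');D=load('side0');W=load('wrist0')
def s(x,y): return 225+(x+.5)/3-.5,165+(y+.5)/3-.5
def d(x,y): return 150+(x+.5)/3-.5,170+(y+.5)/3-.5
print('yellow S',onz(S,*s(77,128),60),onz(S,*s(107,111),60),'D',onz(D,*d(390,95),60),onz(D,*d(428,107),60))
print('housing S',[onz(S,*s(*p),60)[:2] for p in [(27,100),(137,33),(240,100),(126,175)]])
print('tab S',onz(S,*s(382,288),40),'ctr',onz(S,*s(397,283),40))
print('tab D',onz(D,*d(226,334),40),'ctr',onz(D,*d(240,345),40))
print('top spindle',onz(S,*s(131,50),115),onz(D,*d(461,61),115))
st=get_state();Rt=R.from_quat(st['tcp_rot']).as_matrix();print(Rt)
print('cam in tool',Rt.T@(np.array(W['position'])-st['tcp_pos']));print(Rt.T@rot(W))
E
```

```text
yellow S [ 621.56312919 -194.41652424   60.        ] [ 584.19257283 -188.19196152   60.        ] D [ 630.4702494  -198.98315529   60.        ] [ 590.25403374 -194.69294944   60.        ]
housing S [array([ 624.05286557, -261.83647894]), array([ 471.88032944, -246.41108462]), array([486.02390327, -95.70361301]), array([ 638.93645969, -114.15039061])]
tab S [583.67149306 138.72617547  40.        ] ctr [570.36356162 145.77183787  40.        ]
tab D [590.44151258 135.51904804  40.        ] ctr [574.77051055 141.45835428  40.        ]
top spindle [ 545.67216002 -188.04829373  115.        ] [ 557.91412179 -192.14830632  115.        ]
[[-5.24808775e-04  9.18797047e-01  3.94729921e-01]
 [ 1.71986927e-03  3.94730221e-01 -9.18795459e-01]
 [-9.99998383e-01  1.96691940e-04 -1.78736869e-03]]
cam in tool [29.24824824 83.80754106  0.35809679]
[[-2.35844759e-04 -3.22722224e-01  9.46493693e-01]
 [-3.24928299e-04 -9.46493644e-01 -3.22722289e-01]
 [ 9.99999919e-01 -3.83654946e-04  1.18363982e-04]]
```

Estimates so far: spacer at about (572,143) with tab yaw about −25°, spindle at about (552,−187) with line yaw about −8°. The jaw yaw that fits the joint range puts tool y at 155°. I'll go over the drive first for a close look at the keyway.

>>> arm_command:
  plan:
    - [[0.5,0.65,-0.1],[0,0,0.095],-1]
    - [[0.5,0.65,-0.1],[0,0,0.095],-1]
    - [[0.5,0.65,-0.1],[0,0,0.095],-1]
    - [[0.5,0.65,-0.1],[0,0,0.095],-1]
    - [[0.5,0.65,-0.1],[0,0,0.095],-1]

```text
clock: 0.65
tcp_pos: [347.2, -443.0, 384.2]
tcp_rot: [0.145, 0.692, -0.145, 0.692]
ft_force: [0.6, -0.6, -0.8]
finger_gap: 85.0
```

>>> arm_command:
  plan:
    - [[0.5,0.65,-0.1],[0,0,0.095],-1]
    - [[0.5,0.65,-0.1],[0,0,0.095],-1]
    - [[0.5,0.65,-0.1],[0,0,0.095],-1]
    - [[0.5,0.65,-0.1],[0,0,0.095],-1]
    - [[0.5,0.65,-0.1],[0,0,0.095],-1]

```text
clock: 1.15
tcp_pos: [447.2, -312.9, 364.3]
tcp_rot: [-0.117, 0.697, 0.117, 0.697]
ft_force: [0.4, -1.0, 0.3]
finger_gap: 85.2
```

>>> arm_command:
  plan:
    - [[0.5,0.65,-0.1],[0,0,0.095],-1]
    - [[0.5,0.65,-0.1],[0,0,0.095],-1]
    - [[0.5,0.65,-0.1],[0,0,0.095],-1]
    - [[0.5,0.65,-0.1],[0,0,0.095],-1]
    - [[0.5,0.65,-0.1],[0,0,0.095],-1]

```text
clock: 1.65
tcp_pos: [547.2, -183.0, 344.2]
tcp_rot: [-0.363, 0.607, 0.364, 0.606]
ft_force: [0.7, -0.1, -0.8]
finger_gap: 85.4
```

>>> arm_command:
  plan:
    - [[0,0,0],[0,0,0],-1]
    - [[0,0,0],[0,0,0],-1]

```text
clock: 1.85
tcp_pos: [546.7, -183.7, 344.2]
tcp_rot: [-0.361, 0.608, 0.362, 0.607]
ft_force: [-0.1, -0.0, -0.6]
finger_gap: 85.8
```

```bash
python3 - <<'E'
from h import *
c=shot('wrist','w1');s=get_state();print(s['clock'],s['tcp_pos'],R.from_quat(s['tcp_rot']).as_matrix(),s['joints'])
im=cv2.imread('pics/w1.png'); cv2.imwrite('pics/w1z.png',cv2.resize(im[130:330,180:380],None,fx=3,fy=3,interpolation=cv2.INTER_CUBIC))
print(proj(c,(552,-187,115)))
E
```

```text
1.9 [ 546.42168225 -184.30107145  344.4277236 ] [[-1.00780537e-03 -8.78353519e-01  4.78010544e-01]
 [-1.38327315e-04  4.78010905e-01  8.78353890e-01]
 [-9.99999483e-01  8.19087852e-04 -6.03242240e-04]] [-4.37275765e-01  2.30311574e-01 -2.17032854e-01  1.12430630e+00
 -5.52090437e-04  6.11131475e-02]
[278.64212812 244.13015144]
```

View pics/w1.png

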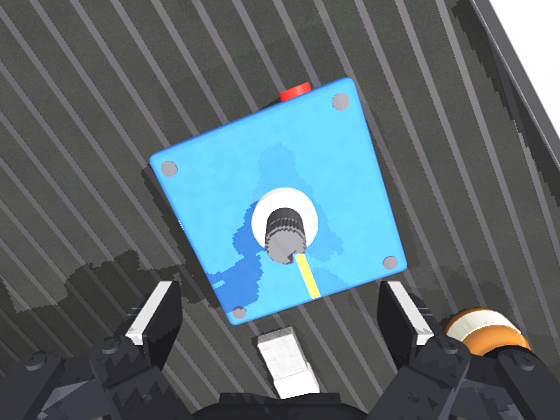

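View pics/w1z.png

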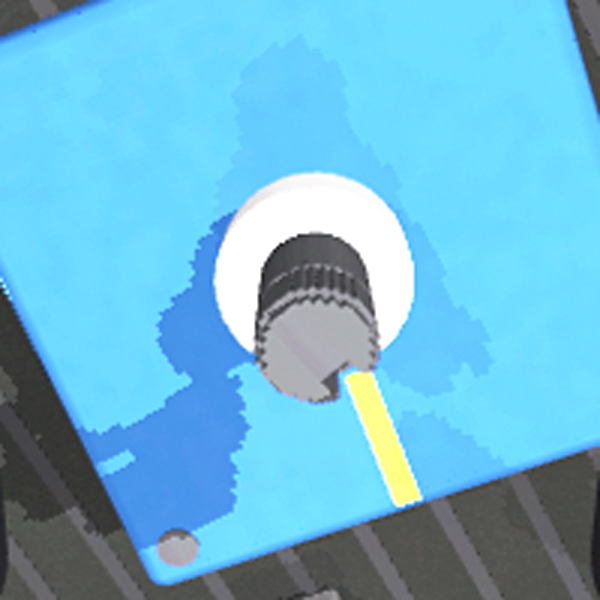

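```bash
python3 - <<'E'
from h import *
im=cv2.imread('pics/w1.png'); z=im[210:280,250:330]
cv2.imwrite('pics/w1zz.png',cv2.resize(z,None,fx=10,fy=8.5,interpolation=cv2.INTER_NEAREST)[:600])
c=load('w1')
def s(x,y): return 180+(x+.5)/3-.5,130+(y+.5)/3-.5
print(onz(c,*s(317,347),115), 'collar',onz(c,*s(315,272),75),[onz(c,*s(*p),75) for p in [(215,272),(414,272),(315,172)]])
print('yellow',onz(c,*s(358,374),60),onz(c,*s(408,505),60))
for p in [(338,380),(325,395),(348,368)]: print('key',onz(c,*s(*p),115))
m=cv2.inRange(cv2.cvtColor(im,cv2.COLOR_BGR2HSV),(85,100,100),(110,255,255))
cs,_=cv2.findContours(m,cv2.RETR_EXTERNAL,cv2.CHAIN_APPROX_SIMPLE);k=max(cs,key=cv2.contourArea);r=cv2.minAreaRect(k);print(r)
print([onz(c,*p,60) for p in cv2.boxPoints(r)])
print('bolts',[onz(c,*p,60) for p in [(169,169),(341,101),(390,263),(239,312)]])
E
```

```text
[ 554.75107292 -183.67059539  115.        ] collar [ 552.74574053 -182.45515692   75.        ] [array([ 540.95893287, -204.17461773,   75.        ]), array([ 564.4120742 , -160.95769262,   75.        ]), array([ 530.3337836 , -170.42578144,   75.        ])]
yellow [ 589.17374522 -188.51730354   60.        ] [ 632.34994792 -194.92999673   60.        ]
key [ 563.66451694 -183.35924622  115.        ]
key [ 565.47519371 -187.46955901  115.        ]
key [ 562.18881285 -180.17620624  115.        ]
((279.20001220703125, 205.10000610351562), (202.70196533203125, 220.41073608398438), 71.56504821777344)
[array([ 455.49977804, -248.09467376,   60.        ]), array([485.40087537, -93.7671084 ,  60.        ]), array([ 644.84058435, -108.88432078,   60.        ]), array([ 621.09113403, -297.66763207,   60.        ])]
bolts [array([ 480.21768798, -241.70257085,   60.        ]), array([ 497.82704846, -107.73560495,   60.        ]), array([ 631.8055613 , -126.38094409,   60.        ]), array([ 613.19392363, -259.57993276,   60.        ])]
```

View pics/w1zz.png

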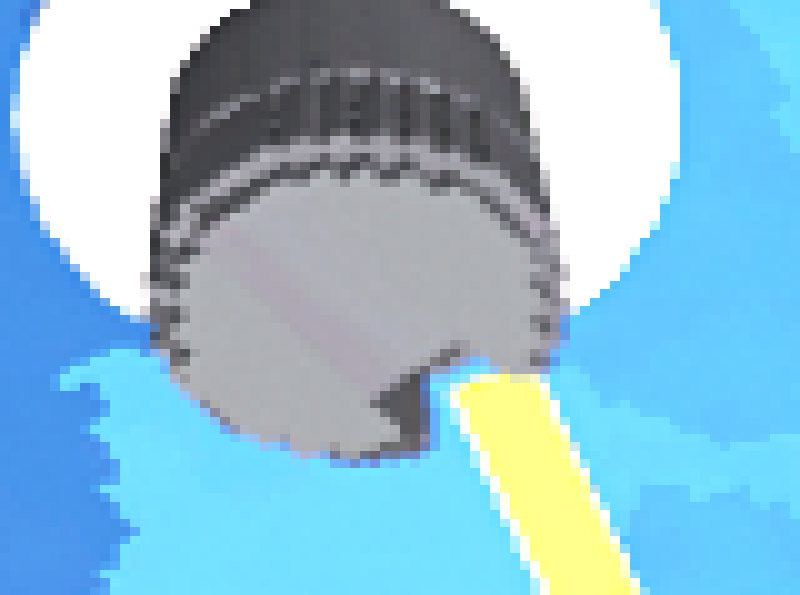

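```bash
python3 - <<'E'
from h import *
c=load('w1')
f=lambda x,y: onz(c,250+x/10-.5,210+y/8.5-.5,115)
C=f(364,315);a=f(370,405);b=f(460,350);print(C,a,b,np.linalg.norm(a-b),'dist',np.linalg.norm((a+b)/2-C))
v=(a+b)/2-C;w=b-a
print('yaw center',np.degrees(np.arctan2(v[1],v[0])),'yaw edge',np.degrees(np.arctan2(-w[0],w[1])))
for p in [(180,300),(548,300),(364,170),(364,457)]: print(f(*p)-C)
E
```

```text
[ 555.66973887 -183.75512     115.        ] [ 562.38984626 -186.91570782  115.        ] [ 561.11107788 -179.73173914  115.        ] 7.296893483999997 dist 6.096006697206939
yaw center 4.058046225079138 yaw edge 10.093109605504306
[-6.63234879 -9.66550188  0.        ]
[ 4.4801512  10.81580283  0.        ]
[-10.23953348   5.4807832    0.        ]
[10.37878505 -5.55531859  0.        ]
```

Keyway yaw is about +7° ± 6, and the spindle axis is about (555.6,−183.8); the bolt-mean centre agrees. Next, over to the spacer.

>>> arm_command:
  plan:
    - [[0.07,0.9,0],[0,0,0.005],-1]
    - [[0.07,0.9,0],[0,0,0.005],-1]
    - [[0.07,0.9,0],[0,0,0.005],-1]
    - [[0.07,0.9,0],[0,0,0.005],-1]
    - [[0.07,0.9,0],[0,0,0.005],-1]

```text
clock: 2.4
tcp_pos: [560.3, -4.3, 345.0]
tcp_rot: [-0.373, 0.601, 0.372, 0.601]
ft_force: [0.9, 0.2, 0.3]
finger_gap: 85.8
```

>>> arm_command:
  plan:
    - [[0.07,0.9,-0.5],[0,0,0.005],-1]
    - [[0.07,0.9,-0.5],[0,0,0.005],-1]
    - [[0.07,0.9,-0.5],[0,0,0.005],-1]
    - [[0.07,0.9,-0.5],[0,0,0],-1]
    - [[0,0,0],[0,0,0],-1]

```text
clock: 2.9
tcp_pos: [570.5, 141.5, 261.8]
tcp_rot: [-0.38, 0.597, 0.382, 0.594]
ft_force: [-1.4, -0.1, -0.5]
finger_gap: 85.4
```

>>> arm_command:
  plan:
    - [[0,0,0],[0,0,0],-1]
    - [[0,0,0],[0,0,0],-1]

```text
clock: 3.1
tcp_pos: [572.3, 138.4, 265.5]
tcp_rot: [-0.38, 0.596, 0.379, 0.597]
ft_force: [-0.3, 0.3, 0.7]
finger_gap: 85.4
```

```bash
python3 - <<'E'
from h import *
c=shot('wrist','w2');s=get_state();print(s['clock'],s['tcp_pos'],R.from_quat(s['tcp_rot']).as_matrix(),s['joints'])
im=cv2.imread('pics/w2.png'); cv2.imwrite('pics/w2z.png',cv2.resize(im[170:320,180:380],None,fx=4,fy=4,interpolation=cv2.INTER_NEAREST))
E
```

```text
3.15 [572.4734908  138.29019101 265.72849127] [[ 1.65856170e-03 -9.06030807e-01  4.23208490e-01]
 [-2.14634679e-04  4.23208740e-01  9.06032183e-01]
 [-9.99998602e-01 -1.59354550e-03  5.07452176e-04]] [ 1.27371539e-01  3.19420036e-01 -2.79653748e-01  9.70104680e-01
 -4.23578788e-04  5.64355317e-01]
```

View pics/w2.png

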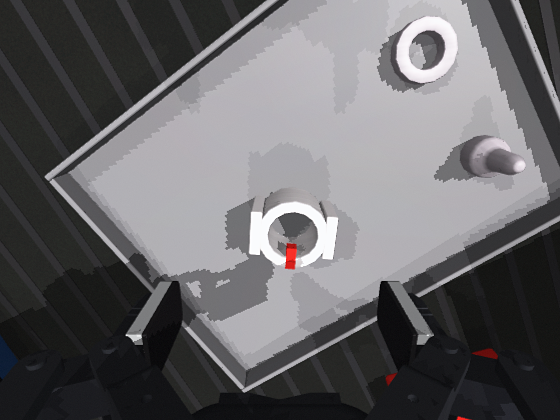

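View pics/w2z.png

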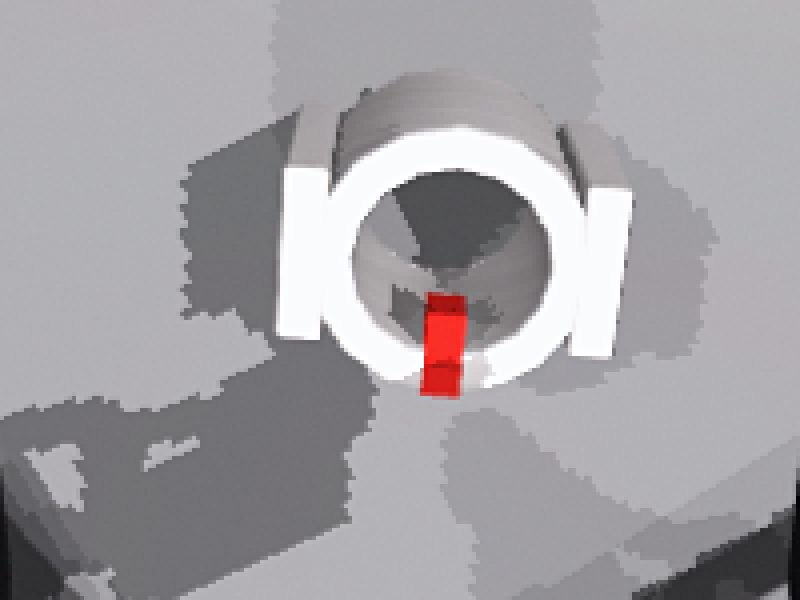

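```bash
python3 - <<'E'
from h import *
c=load('w2')
f=lambda x,y: onz(c,180+x/4-.5,170+y/4-.5,40)
P=[f(*p) for p in [(285,166),(275,338),(634,188),(615,357)]]  # outer corners TL,BL,TR,BR
C=sum(P)/4;print('C',C)
u=(P[1]-P[0]+P[3]-P[2])/2;v=(P[2]-P[0]+P[3]-P[1])/2
print('sizes',np.linalg.norm(u),np.linalg.norm(v),'yaw tab',np.degrees(np.arctan2(u[1],u[0])),'yaw from lug axis', np.degrees(np.arctan2(v[1],v[0]))-90)
print('bore ctr',f(452,(170+352)/2), 'outer',f(455,257))
t=f(441,395)-f(446,310);print('tab',np.degrees(np.arctan2(t[1],t[0])), np.degrees(np.arctan2(*(f(441,395)-C)[1::-1])))
E
```

```text
C [575.26248393 146.21276261  40.        ]
sizes 28.406879086708127 53.150466509290204 yaw tab -28.8492709212526 yaw from lug axis -28.704689884421867
bore ctr [574.7552451  146.35242266  40.        ] outer [574.34561091 147.04341937  40.        ]
tab -27.496851318294734 -28.99285420772923
```

Spacer centre is about (574.8,146.2), yaw −28.7°; lug sizes measure 28.4 × 53, matching the spec. Descending to grasp.

>>> arm_command:
  plan:
    - [[0.06,0.2,0],[0,0,-0.041],-1]
    - [[0,0,-0.4],[0,0,0],-1]
    - [[0,0,-0.4],[0,0,0],-1]
    - [[0,0,-0.4],[0,0,0],-1]
    - [[0,0,0],[0,0,0],-1]

```text
clock: 3.65
tcp_pos: [573.5, 146.2, 215.4]
tcp_rot: [-0.36, 0.609, 0.361, 0.607]
ft_force: [0.0, 0.8, 0.1]
finger_gap: 85.5
```

>>> arm_command:
  plan:
    - [[0,0,0],[0,0,0],-1]
    - [[0,0,0],[0,0,0],-1]

```text
clock: 3.85
tcp_pos: [575.1, 147.3, 218.1]
tcp_rot: [-0.361, 0.607, 0.36, 0.609]
ft_force: [0.3, -0.8, -0.1]
finger_gap: 85.1
```

```bash
python3 - <<'E'
from h import *
c=shot('wrist','w3');s=get_state();M=R.from_quat(s['tcp_rot']).as_matrix();print(s['clock'],s['tcp_pos'],np.degrees(np.arctan2(M[1,1],M[0,1])),s['finger_gap'])
E
```

```text
3.9 [575.13556575 147.42177944 218.17718131] 151.3660900300517 85.67529433463802
```

View pics/w3.png

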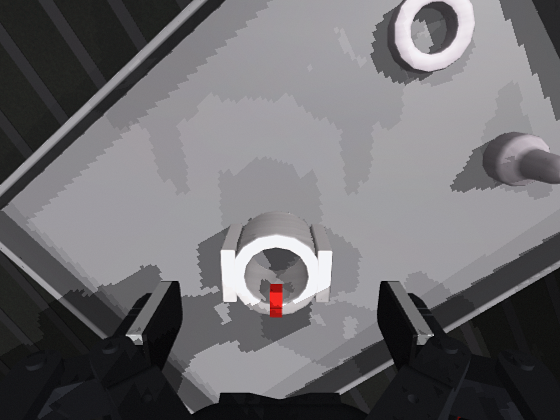

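Spacer is square between the fingers at (276,268). Down and close.

>>> arm_command:
  plan:
    - [[0,-0.03,-0.45],[0,0,0],-1]
    - [[0,0,-0.45],[0,0,0],-1]
    - [[0,0,0],[0,0,0],-1]
    - [[0,0,0],[0,0,0],-1]
    - [[0,0,0],[0,0,0],-1]
  grip_force: 60

```text
clock: 4.4
tcp_pos: [575.1, 146.7, 182.0]
tcp_rot: [-0.361, 0.607, 0.361, 0.609]
ft_force: [0.8, 0.6, 0.2]
finger_gap: 85.6
```

>>> arm_command:
  plan:
    - [[0,0,0],[0,0,0],1]
    - [[0,0,0],[0,0,0],1]
    - [[0,0,0],[0,0,0],1]
    - [[0,0,0],[0,0,0],1]
    - [[0,0,0],[0,0,0],1]
  grip_force: 60

```text
clock: 4.9
tcp_pos: [574.9, 146.7, 181.7]
tcp_rot: [-0.361, 0.607, 0.361, 0.609]
ft_force: [0.6, 0.4, 5.8]
finger_gap: 51.5
```

>>> arm_command:
  plan:
    - [[0,0,0],[0,0,0],1]
    - [[0,0,0],[0,0,0],1]
    - [[0,0,0],[0,0,0],1]
    - [[0,0,0],[0,0,0],1]
    - [[0,0,0],[0,0,0],1]

```text
clock: 5.4
tcp_pos: [575.0, 146.7, 181.6]
tcp_rot: [-0.361, 0.607, 0.361, 0.609]
ft_force: [-1.0, -0.0, 5.6]
finger_gap: 51.3
```

```bash
python3 - <<'E'
from h import *
c=shot('wrist','w4');s=get_state();M=R.from_quat(s['tcp_rot']).as_matrix();print(s['clock'],s['tcp_pos'],np.degrees(np.arctan2(M[1,1],M[0,1])),s['finger_gap'],s['ft_force'],s['torque'])
E
```

```text
5.45 [574.95746345 146.66738694 181.66153819] 151.41375395938664 50.98229941926254 [ 0.20115171 -0.03602381  6.37826642] [-0.08439874  0.10647444 -0.02715754]
```

View pics/w4.png

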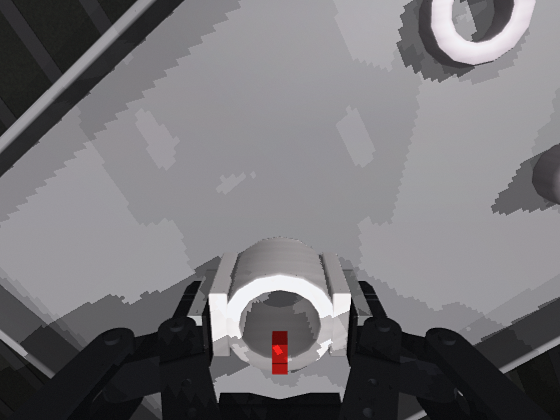

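Gripped: gap 51 mm, ring between the pads with the tab at (280,352). Lift and carry towards the spindle, turned to about 20° short of the keyway, so it can be turned in under light pressure.

>>> arm_command:
  plan:
    - [[0,0,0.4],[0,0,0],1]
    - [[0,0,0.8],[0,0,0],1]
    - [[0,0,0.8],[0,0,0],1]
    - [[0,0,0.8],[0,0,0],1]
    - [[0,0,0.6],[0,0,0],1]

```text
clock: 5.95
tcp_pos: [574.2, 146.5, 317.9]
tcp_rot: [-0.361, 0.608, 0.361, 0.608]
ft_force: [0.7, 0.6, -2.7]
finger_gap: 51.3
```

>>> arm_command:
  plan:
    - [[-0.05,-0.9,0],[0,0,0.017],1]
    - [[-0.05,-0.9,0],[0,0,0.017],1]
    - [[-0.05,-0.9,0],[0,0,0.017],1]
    - [[-0.05,-0.9,0],[0,0,0.017],1]
    - [[-0.05,-0.9,0],[0,0,0.017],1]

```text
clock: 6.45
tcp_pos: [563.4, -34.6, 315.7]
tcp_rot: [-0.401, 0.583, 0.402, 0.582]
ft_force: [0.4, 0.9, -2.2]
finger_gap: 51.1
```

>>> arm_command:
  plan:
    - [[-0.05,-0.9,0],[0,0,0.017],1]
    - [[-0.05,-0.9,0],[0,0,0.017],1]
    - [[-0.05,-0.9,0],[0,0,0.017],1]
    - [[0,0,0],[0,0,0.017],1]
    - [[0,0,0],[0,0,0],1]

```text
clock: 6.95
tcp_pos: [557.7, -142.1, 315.7]
tcp_rot: [-0.43, 0.561, 0.432, 0.56]
ft_force: [-0.4, 0.6, -1.1]
finger_gap: 51.4
```

```bash
python3 - <<'E'
from h import *
s=get_state();M=R.from_quat(s['tcp_rot']).as_matrix();print(s['clock'],s['tcp_pos'],np.degrees(np.arctan2(M[1,1],M[0,1])),s['finger_gap'],s['ft_force'],s['torque'])
for n in ['wrist','scene','side']:shot(n,n+'5')
im=cv2.imread('pics/wrist5.png')
cv2.imwrite('pics/w5z.png',cv2.resize(im[220:400,180:380],None,fx=4,fy=3.333,interpolation=cv2.INTER_NEAREST))
s=get_state();print(s['tcp_pos'])
E
```

```text
6.95 [ 557.68625037 -142.06300025  315.72561806] 165.07684401106516 51.36862774064046 [-0.37410089  0.60108853 -1.13643792] [-0.0028842   0.01265477  0.0453927 ]
[ 558.00379043 -140.4530754   316.10948885]
```

View pics/wrist5.png

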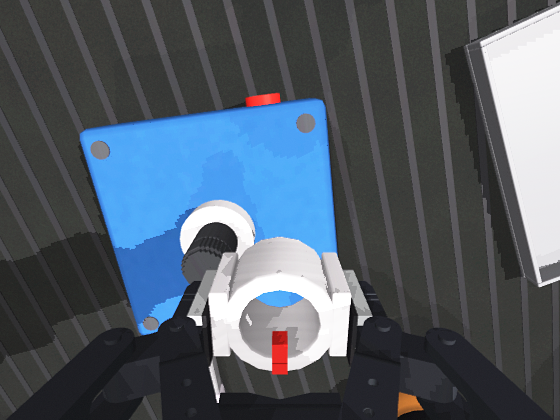

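View pics/w5z.png

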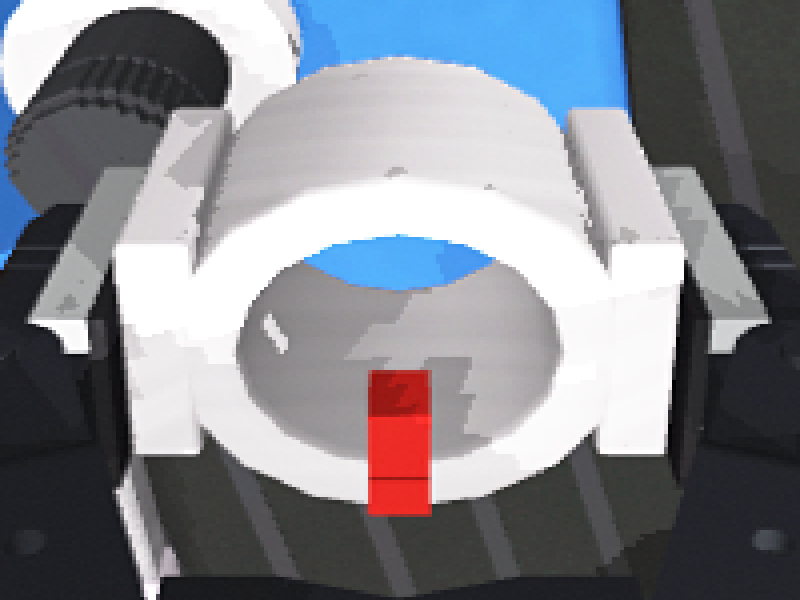

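```bash
python3 - <<'E'
from h import *
c=load('wrist5')
tp=np.array([557.8,-141.3,315.9]);M=R.from_quat(get_state()['tcp_rot']).as_matrix()
for dz in (139,141.6,144):
    f=lambda x,y: onz(c,180+x/4-.5,220+y/3.333-.5,tp[2]-dz)
    P=[f(*p) for p in [(115,245),(132,455),(685,247),(668,455)]];C=sum(P)/4
    u=(P[1]-P[0]+P[3]-P[2])/2;v=(P[2]-P[0]+P[3]-P[1])/2
    print(dz,C,'tool',M.T@(C-tp),np.linalg.norm(u),np.linalg.norm(v),np.degrees(np.arctan2(u[1],u[0])),np.degrees(np.arctan2(v[1],v[0]))-90)
    b=f(400,(235+460)/2);o=f(400,(180+503)/2);print(' bore',M.T@(b-tp),'outer',M.T@(o-tp))
# same camera: where is spindle vs. earlier, in tool frame
print('tool yaw',np.degrees(np.arctan2(M[1,1],M[0,1])))
S=load('scene5');D=load('side5')
for n,(x,y,w,h) in [('scene',(225,140,100,80)),('side',(255,150,110,85))]:
    im=cv2.imread(f'pics/{n}5.png')[y:y+h,x:x+w]; cv2.imwrite(f'pics/{n}5z.png',cv2.resize(im,None,fx=7,fy=7,interpolation=cv2.INTER_NEAREST))
E
```

```text
139 [ 557.4935262  -141.78995228  176.9       ] tool [ 1.38999827e+02 -3.45207234e-02 -6.17243551e-01] 28.13095407054285 52.26715798408768 -14.948627275878787 -15.089426030303528
 bore [139.00114235   0.85481139  -0.62046586] outer [139.00233338   1.65823779  -0.61831008]
141.6 [ 559.37114669 -142.28850187  174.3       ] tool [141.59694456  -1.98104836  -0.62159141] 28.796497246493832 53.50373354549344 -14.948627275878783 -15.089426030303528
 bore [141.59829143  -1.07067576  -0.62488995] outer [141.59951064  -0.2482413   -0.62268317]
144 [ 561.10433483 -142.74870149  171.9       ] tool [143.99428421  -3.7778431   -0.62560482] 29.4108447935255 54.645187909868 -14.94862727587879 -15.089426030303528
 bore [143.99565981  -2.84804852  -0.62897374] outer [143.99690503  -2.00806815  -0.62671988]
tool yaw 165.22206380852745
```

View pics/scene5z.png

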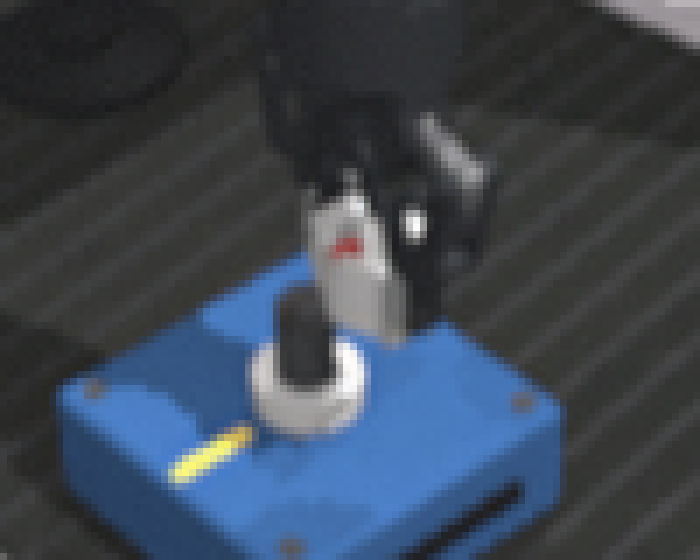

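View pics/side5z.png

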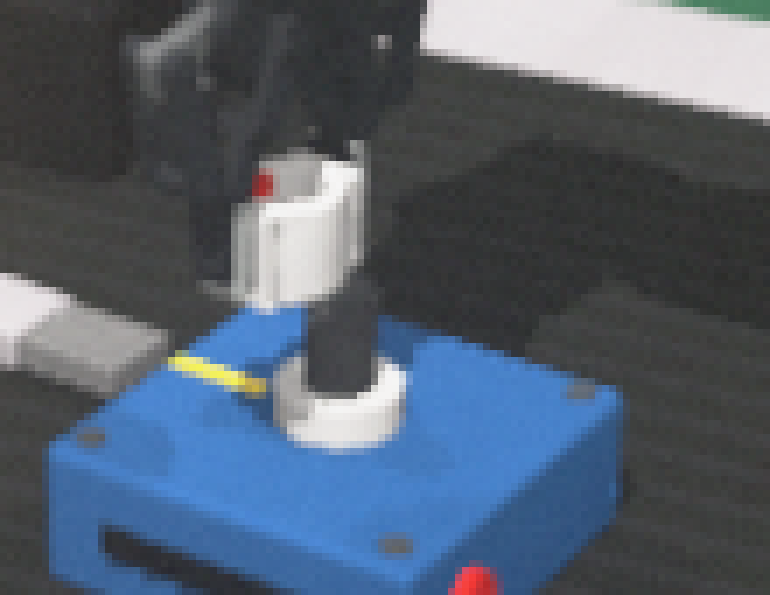

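>>> arm_command:
  plan:
    - [[-0.03,-0.52,0],[0,0,0],1]
    - [[-0.03,-0.52,0],[0,0,0],1]
    - [[0,0,0],[0,0,0],1]
    - [[0,0,0],[0,0,0],1]
    - [[0,0,0],[0,0,0],1]

```text
clock: 7.6
tcp_pos: [555.8, -181.8, 316.5]
tcp_rot: [-0.431, 0.56, 0.432, 0.56]
ft_force: [0.0, -0.1, -1.3]
finger_gap: 51.4
```

```bash
python3 - <<'E'
from h import *
for n in ['wrist','scene','side']:shot(n,n+'6')
s=get_state();M=R.from_quat(s['tcp_rot']).as_matrix();print(s['clock'],s['tcp_pos'],np.degrees(np.arctan2(M[1,1],M[0,1])),s['finger_gap'],s['ft_force'],s['torque'])
for n,(x,y,w,h) in [('scene',(225,140,100,80)),('side',(255,150,110,85)),('wrist',(180,220,200,180))]:
    k=4 if n=='wrist' else 7
    im=cv2.imread(f'pics/{n}6.png')[y:y+h,x:x+w]; cv2.imwrite(f'pics/{n}6z.png',cv2.resize(im,None,fx=k,fy=k if k>4 else 3.333,interpolation=cv2.INTER_NEAREST))
E
```

```text
7.75 [ 555.93345542 -182.14672323  316.67210949] 165.24669378318984 51.44827312602875 [ 0.29302577  0.43992485 -1.38649164] [-0.04780265  0.0134849  -0.01338956]
```

View pics/scene6z.png

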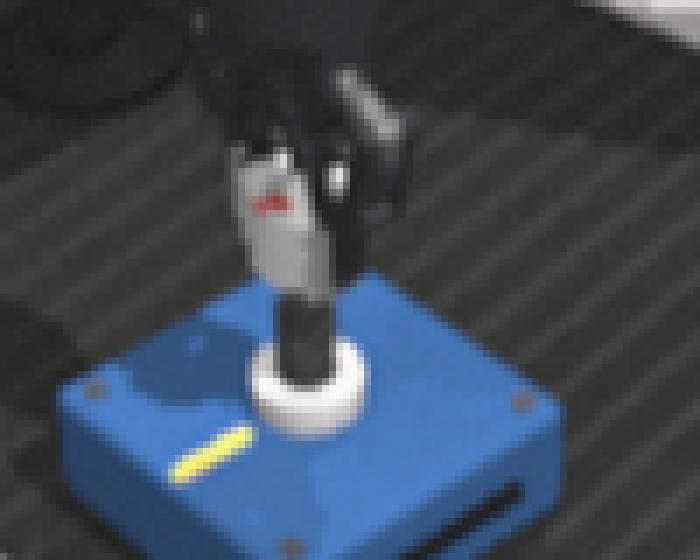

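View pics/side6z.png

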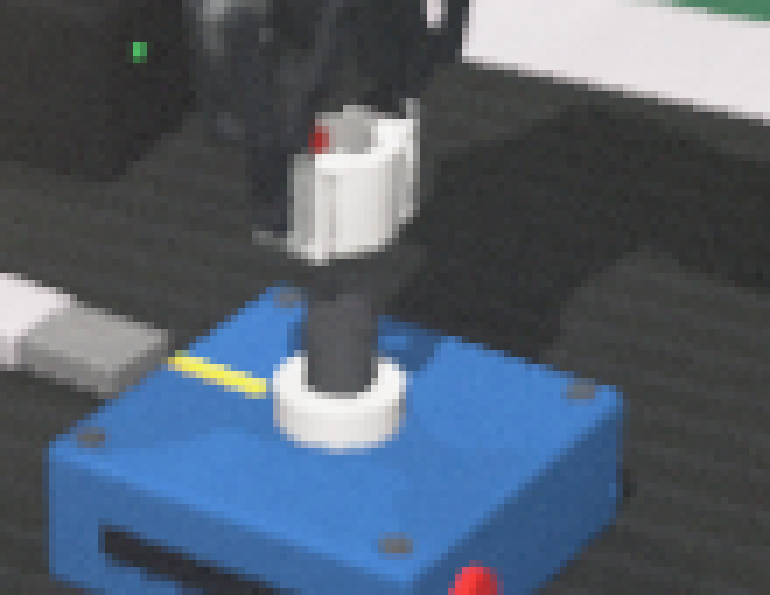

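View pics/wrist6z.png

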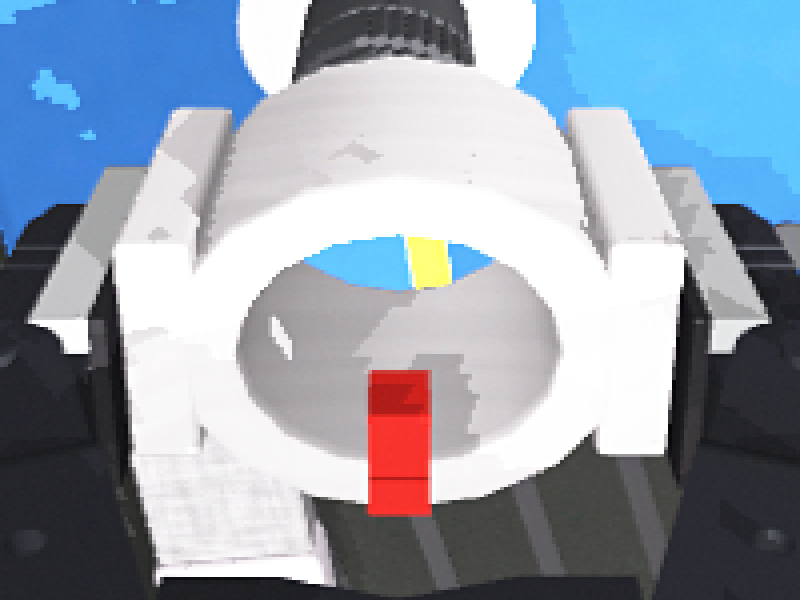

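Wrist view: spindle/collar at zoom x ≈ 385, ring axis at 400, so about 1.8 mm lateral misalignment. I'll correct that and lower to just above the spindle.

>>> arm_command:
  plan:
    - [[-0.01,-0.045,0],[0,0,0],1]
    - [[0,0,-0.25],[0,0,0],1]
    - [[0,0,-0.2],[0,0,0],1]
    - [[0,0,0],[0,0,0],1]
    - [[0,0,0],[0,0,0],1]

```text
clock: 8.25
tcp_pos: [555.2, -184.7, 297.8]
tcp_rot: [-0.431, 0.561, 0.432, 0.56]
ft_force: [0.3, 0.8, -1.5]
finger_gap: 51.5
```

```bash
python3 - <<'E'
from h import *
for n in ['wrist','scene','side']:shot(n,n+'7')
s=get_state();M=R.from_quat(s['tcp_rot']).as_matrix();print(s['clock'],s['tcp_pos'],np.degrees(np.arctan2(M[1,1],M[0,1])),s['finger_gap'],s['ft_force'],s['torque'])
for n,(x,y,w,h) in [('scene',(225,140,100,80)),('side',(255,150,110,85)),('wrist',(180,220,200,180))]:
    k=4 if n=='wrist' else 7
    im=cv2.imread(f'pics/{n}7.png')[y:y+h,x:x+w]; cv2.imwrite(f'pics/{n}7z.png',cv2.resize(im,None,fx=k,fy=k if k>4 else 3.333,interpolation=cv2.INTER_NEAREST))
E
```

```text
8.4 [ 555.66161226 -184.94608067  298.90047778] 165.17723979184763 51.431954274845644 [ 0.05133003  0.24700606 -1.87710421] [-0.03310411 -0.00066695 -0.00161234]
```

View pics/side7z.png

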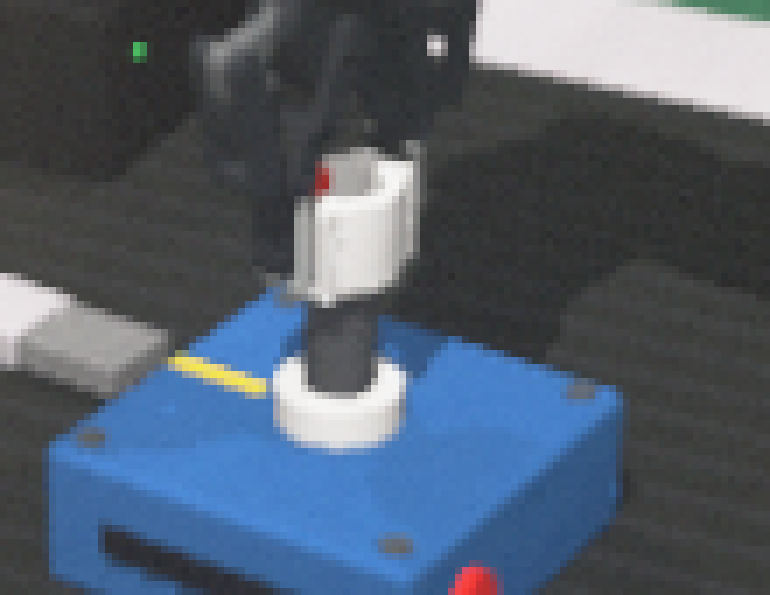

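View pics/scene7z.png

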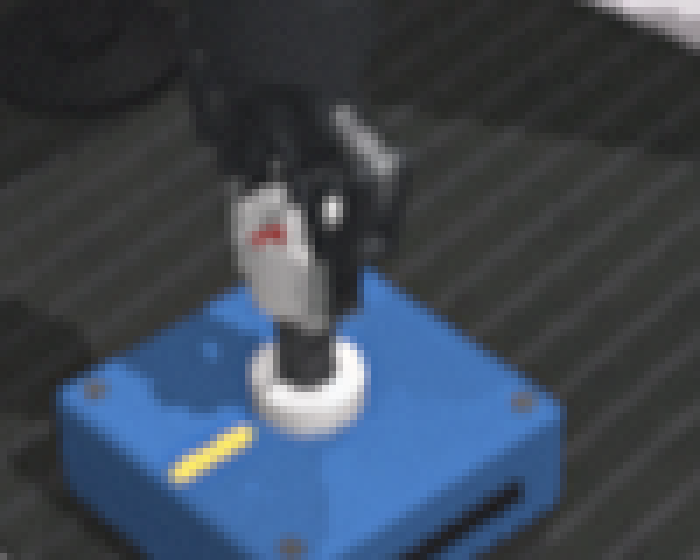

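View pics/wrist7z.png

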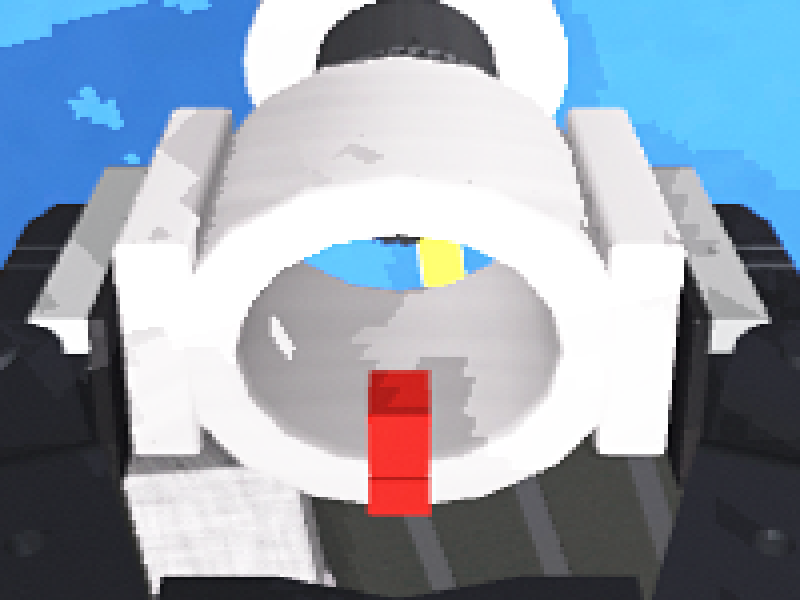

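```bash
python3 - <<'E'
from h import *
D=load('side7');S=load('scene7')
a=np.radians(-14.9);ux=np.array([np.cos(a),np.sin(a),0]);uy=np.array([-np.sin(a),np.cos(a),0])
tp=np.array([555.6,-184.9,298.8])
zd=lambda p:((p[0]-255+.5)*7,(p[1]-150+.5)*7); zs=lambda p:((p[0]-225+.5)*7,(p[1]-140+.5)*7)
r=lambda t:tuple(np.round(t).astype(int))
C=tp+[-.4,.1,-177.7]
for sx in(-14,14):
  for sy in(-26,26):
    for z in(0,36):
      X=C+ux*sx+uy*sy+[0,0,z];print('lug',sx,sy,z,r(zd(proj(D,X))),r(zs(proj(S,X))))
for th in range(0,360,30):
  X=np.array([555+24*np.cos(np.radians(th)),-183.8+24*np.sin(np.radians(th)),75]);print('collar',th,r(zd(proj(D,X))),r(zs(proj(S,X))))
E
```

```text
lug -14 -26 0 (np.int64(415), np.int64(266)) (np.int64(291), np.int64(252))
lug -14 -26 36 (np.int64(418), np.int64(178)) (np.int64(288), np.int64(185))
lug -14 26 0 (np.int64(324), np.int64(316)) (np.int64(360), np.int64(316))
lug -14 26 36 (np.int64(326), np.int64(226)) (np.int64(358), np.int64(249))
lug 14 -26 0 (np.int64(356), np.int64(243)) (np.int64(236), np.int64(276))
lug 14 -26 36 (np.int64(358), np.int64(155)) (np.int64(232), np.int64(209))
lug 14 26 0 (np.int64(265), np.int64(292)) (np.int64(304), np.int64(342))
lug 14 26 36 (np.int64(266), np.int64(203)) (np.int64(301), np.int64(275))
collar 0 (np.int64(279), np.int64(376)) (np.int64(265), np.int64(408))
collar 30 (np.int64(273), np.int64(392)) (np.int64(291), np.int64(416))
collar 60 (np.int64(284), np.int64(407)) (np.int64(320), np.int64(414))
collar 90 (np.int64(310), np.int64(419)) (np.int64(344), np.int64(403))
collar 120 (np.int64(343), np.int64(422)) (np.int64(357), np.int64(385))
collar 150 (np.int64(375), np.int64(417)) (np.int64(355), np.int64(366))
collar 180 (np.int64(397), np.int64(404)) (np.int64(339), np.int64(351))
collar 210 (np.int64(402), np.int64(388)) (np.int64(313), np.int64(343))
collar 240 (np.int64(390), np.int64(372)) (np.int64(285), np.int64(344))
collar 270 (np.int64(364), np.int64(362)) (np.int64(261), np.int64(355))
collar 300 (np.int64(332), np.int64(358)) (np.int64(248), np.int64(373))
collar 330 (np.int64(301), np.int64(363)) (np.int64(249), np.int64(392))
```

Side and scene residuals agree within about 1 mm once I account for the TCP y offset. Correct by (−0.4,+1.0) mm and lower slowly.

>>> arm_command:
  plan:
    - [[-0.01,0.026,0],[0,0,0],1]
    - [[0,0,-0.12],[0,0,0],1]
    - [[0,0,0],[0,0,0],1]
    - [[0,0,0],[0,0,0],1]

```text
clock: 8.8
tcp_pos: [554.9, -183.7, 293.6]
tcp_rot: [-0.431, 0.56, 0.432, 0.56]
ft_force: [-0.2, -0.4, -1.3]
finger_gap: 51.4
```

>>> arm_command:
  plan:
    - [[0,0,-0.05],[0,0,0],1]
    - [[0,0,-0.025],[0,0,0],1]
    - [[0,0,0],[0,0,0],1]

```text
clock: 9.1
tcp_pos: [555.0, -183.8, 290.7]
tcp_rot: [-0.431, 0.56, 0.431, 0.56]
ft_force: [-1.0, -0.8, -2.0]
finger_gap: 51.0
```

>>> arm_command:
  plan:
    - [[0,0,-0.025],[0,0,0],1]
    - [[0,0,-0.025],[0,0,0],1]
    - [[0,0,0],[0,0,0],1]

```text
clock: 9.4
tcp_pos: [555.0, -183.8, 288.8]
tcp_rot: [-0.431, 0.56, 0.431, 0.56]
ft_force: [0.6, -0.2, -1.9]
finger_gap: 50.9
```

>>> arm_command:
  plan:
    - [[0,0,-0.025],[0,0,0],1]
    - [[0,0,-0.025],[0,0,0],1]
    - [[0,0,-0.025],[0,0,0],1]
    - [[0,0,0],[0,0,0],1]

```text
clock: 9.8
tcp_pos: [555.0, -183.8, 285.7]
tcp_rot: [-0.431, 0.56, 0.431, 0.56]
ft_force: [0.3, -0.1, -1.6]
finger_gap: 51.0
```

>>> arm_command:
  plan:
    - [[0,0,-0.025],[0,0,0],1]
    - [[0,0,-0.025],[0,0,0],1]
    - [[0,0,-0.025],[0,0,0],1]
    - [[0,0,0],[0,0,0],1]

```text
clock: 10.2
tcp_pos: [555.0, -183.7, 282.7]
tcp_rot: [-0.431, 0.56, 0.431, 0.56]
ft_force: [-0.0, 0.1, -1.5]
finger_gap: 51.2
```

>>> arm_command:
  plan:
    - [[0,0,-0.025],[0,0,0],1]
    - [[0,0,-0.025],[0,0,0],1]
    - [[0,0,-0.025],[0,0,0],1]
    - [[0,0,0],[0,0,0],1]

```text
clock: 10.6
tcp_pos: [555.0, -183.8, 279.7]
tcp_rot: [-0.431, 0.56, 0.431, 0.56]
ft_force: [-0.4, -0.2, -2.0]
finger_gap: 51.5
```

>>> arm_command:
  plan:
    - [[0,0,-0.05],[0,0,0],1]
    - [[0,0,-0.05],[0,0,0],1]
    - [[0,0,-0.05],[0,0,0],1]
    - [[0,0,-0.05],[0,0,0],1]
    - [[0,0,0],[0,0,0],1]

```text
clock: 11.1
tcp_pos: [554.9, -183.7, 271.4]
tcp_rot: [-0.431, 0.56, 0.432, 0.56]
ft_force: [-0.2, 0.2, -1.9]
finger_gap: 51.0
```

>>> arm_command:
  plan:
    - [[0,0,-0.05],[0,0,0],1]
    - [[0,0,-0.05],[0,0,0],1]
    - [[0,0,0],[0,0,0],1]

```text
clock: 11.4
tcp_pos: [554.9, -183.7, 267.5]
tcp_rot: [-0.431, 0.56, 0.432, 0.56]
ft_force: [0.2, -0.2, -1.7]
finger_gap: 51.5
```

```bash
python3 - <<'E'
from h import *
for n in ['wrist','side']:shot(n,n+'8')
s=get_state();M=R.from_quat(s['tcp_rot']).as_matrix();print(s['clock'],s['tcp_pos'],np.degrees(np.arctan2(M[1,1],M[0,1])),s['finger_gap'],s['ft_force'],s['torque'])
a=[]
for n,(x,y,w,h) in [('side',(255,150,100,90)),('wrist',(180,220,200,180))]:
    im=cv2.imread(f'pics/{n}8.png')[y:y+h,x:x+w]; a.append(cv2.resize(im,(400,360),interpolation=cv2.INTER_NEAREST))
cv2.imwrite('pics/c8.png',np.hstack(a))
E
```

```text
11.5 [ 555.08034183 -183.79001487  267.82905969] 165.18209893640528 51.25982565682596 [-0.16255949  1.03715776 -2.6540558 ] [ 0.03077881 -0.01818253 -0.01329401]
```

View pics/c8.png

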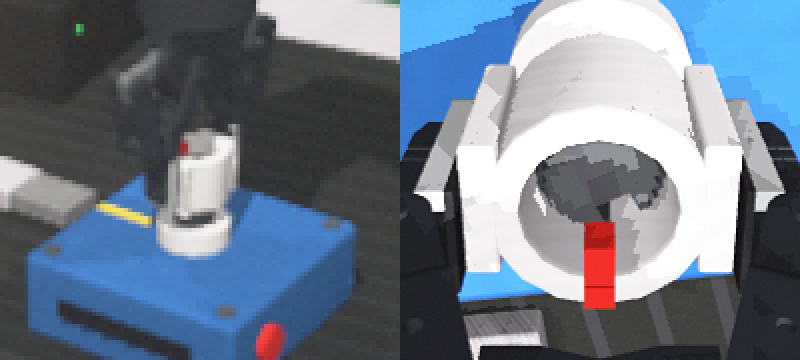

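The ring is over the spindle with the spindle top visible in the bore and no contact. Zooming in to see the keyway relative to the tab.

```bash
python3 - <<'E'
from h import *
im=cv2.imread('pics/wrist8.png')[275:380,235:325]
im=cv2.convertScaleAbs(im,alpha=1.6)
cv2.imwrite('pics/c8z.png',cv2.resize(im,None,fx=7,fy=5.6,interpolation=cv2.INTER_NEAREST))
E
```

```text
(no output)
```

View pics/c8z.png

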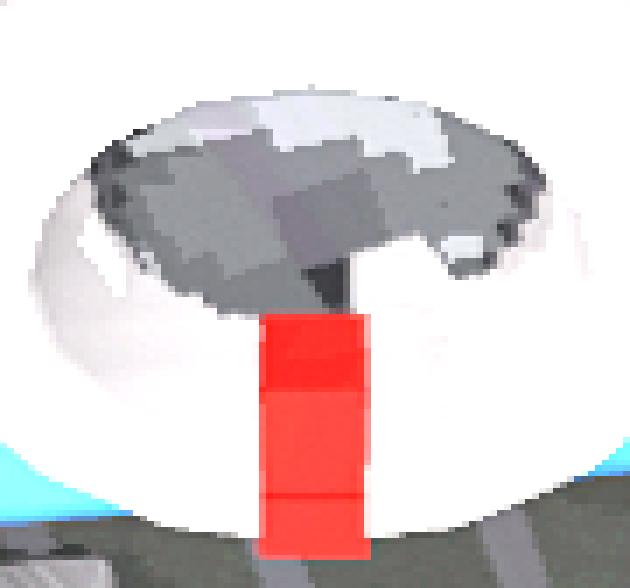

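>>> arm_command:
  plan:
    - [[0,0,-0.025],[0,0,0],1]
    - [[0,0,-0.025],[0,0,0],1]
    - [[0,0,-0.012],[0,0,0],1]
    - [[0,0,0],[0,0,0],1]

```text
clock: 11.9
tcp_pos: [555.1, -183.8, 265.3]
tcp_rot: [-0.431, 0.56, 0.431, 0.56]
ft_force: [0.2, -0.4, -2.1]
finger_gap: 51.2
```

>>> arm_command:
  plan:
    - [[0,0,-0.012],[0,0,0],1]
    - [[0,0,0],[0,0,0],1]

```text
clock: 12.1
tcp_pos: [555.1, -183.8, 264.9]
tcp_rot: [-0.431, 0.56, 0.431, 0.56]
ft_force: [0.3, -0.0, -1.1]
finger_gap: 51.2
```

>>> arm_command:
  plan:
    - [[0,0,-0.012],[0,0,0],1]
    - [[0,0,0],[0,0,0],1]

```text
clock: 12.3
tcp_pos: [555.2, -183.8, 264.6]
tcp_rot: [-0.431, 0.56, 0.431, 0.56]
ft_force: [-0.7, 0.0, -1.5]
finger_gap: 50.9
```

Keyway is visible about 22–24° to the + yaw side of the tab, as measured. Continue to touch.

>>> arm_command:
  plan:
    - [[0,0,-0.02],[0,0,0],1]
    - [[0,0,0],[0,0,0],1]

```text
clock: 12.5
tcp_pos: [555.2, -183.8, 264.3]
tcp_rot: [-0.432, 0.56, 0.431, 0.56]
ft_force: [-1.9, 1.1, 3.9]
finger_gap: 51.2
```

>>> arm_command:
  plan:
    - [[0,0,-0.015],[0,0,0],1]
    - [[0,0,0],[0,0,0],1]

```text
clock: 12.7
tcp_pos: [555.3, -183.9, 264.1]
tcp_rot: [-0.432, 0.56, 0.431, 0.56]
ft_force: [-2.9, 1.2, 6.5]
finger_gap: 51.0
```

>>> arm_command:
  plan:
    - [[0,0,-0.012],[0,0,0],1]
    - [[0,0,0],[0,0,0],1]

```text
clock: 12.9
tcp_pos: [555.3, -183.9, 264.0]
tcp_rot: [-0.432, 0.56, 0.431, 0.56]
ft_force: [-2.9, 0.5, 8.0]
finger_gap: 51.2
```

>>> arm_command:
  plan:
    - [[0,0,-0.012],[0,0,0],1]
    - [[0,0,0],[0,0,0],1]

```text
clock: 13.1
tcp_pos: [555.3, -183.9, 263.9]
tcp_rot: [-0.432, 0.56, 0.431, 0.56]
ft_force: [-3.7, 0.6, 9.2]
finger_gap: 51.3
```

Tab is resting on the spindle top with about 10 N. Now turn slowly in the + direction.

>>> arm_command:
  plan:
    - [[0,0,0],[0,0,0.03],1]
    - [[0,0,0],[0,0,0.03],1]
    - [[0,0,0],[0,0,0.03],1]
    - [[0,0,0],[0,0,0],1]

```text
clock: 13.5
tcp_pos: [555.4, -184.2, 263.8]
tcp_rot: [-0.471, 0.528, 0.469, 0.528]
ft_force: [-3.6, -0.4, 9.1]
finger_gap: 51.5
```

>>> arm_command:
  plan:
    - [[0,0,0],[0,0,0.02],1]
    - [[0,0,0],[0,0,0.02],1]
    - [[0,0,0],[0,0,0],1]

```text
clock: 13.8
tcp_pos: [555.5, -184.1, 263.6]
tcp_rot: [-0.487, 0.513, 0.486, 0.513]
ft_force: [-2.8, -0.4, 7.6]
finger_gap: 50.9
```

>>> arm_command:
  plan:
    - [[0,0,0],[0,0,0.02],1]
    - [[0,0,0],[0,0,0.02],1]
    - [[0,0,0],[0,0,0],1]

```text
clock: 14.1
tcp_pos: [555.5, -184.1, 263.5]
tcp_rot: [0.503, -0.498, -0.502, -0.498]
ft_force: [-2.0, 0.9, 6.4]
finger_gap: 51.1
```

```bash
python3 - <<'E'
from h import *
s=get_state();M=R.from_quat(s['tcp_rot']).as_matrix();print(s['clock'],s['tcp_pos'],np.degrees(np.arctan2(M[1,1],M[0,1]))-180,s['ft_force'],s['torque'])
E
```

```text
14.1 [ 555.52577467 -184.0527116   263.53700083] -359.4998224281663 [-1.95938869  0.88253346  6.44503467] [ 0.17635575  0.44151143 -0.00082479]
```

>>> arm_command:
  plan:
    - [[0,0,-0.005],[0,0,0.02],1]
    - [[0,0,0],[0,0,0],1]

```text
clock: 14.3
tcp_pos: [555.5, -184.0, 263.4]
tcp_rot: [0.511, -0.49, -0.509, -0.49]
ft_force: [-2.4, 0.7, 8.1]
finger_gap: 51.3
```

>>> arm_command:
  plan:
    - [[0,0,-0.005],[0,0,0.02],1]
    - [[0,0,0],[0,0,0],1]

```text
clock: 14.5
tcp_pos: [555.5, -184.0, 263.2]
tcp_rot: [0.518, -0.481, -0.517, -0.482]
ft_force: [-2.5, 1.0, 7.9]
finger_gap: 51.3
```

>>> arm_command:
  plan:
    - [[0,0,-0.005],[0,0,0.02],1]
    - [[0,0,0],[0,0,0],1]

```text
clock: 14.7
tcp_pos: [555.3, -183.5, 261.8]
tcp_rot: [0.525, -0.473, -0.525, -0.474]
ft_force: [1.3, 2.3, 0.6]
finger_gap: 51.4
```

>>> arm_command:
  plan:
    - [[0,0,-0.005],[0,0,0.02],1]
    - [[0,0,0],[0,0,0],1]

```text
clock: 14.9
tcp_pos: [555.0, -183.3, 260.8]
tcp_rot: [-0.532, 0.465, 0.533, 0.466]
ft_force: [0.1, 3.5, -0.7]
finger_gap: 51.5
```

The tab has begun to drop (z 263.2 → 260.8, force near zero). Check the yaw, then lower gently.

>>> arm_command:
  plan:
    - [[0,0,-0.025],[0,0,-0.006],1]
    - [[0,0,0],[0,0,0],1]

```text
clock: 15.1
tcp_pos: [554.9, -183.2, 259.6]
tcp_rot: [-0.529, 0.468, 0.531, 0.468]
ft_force: [0.2, 4.4, -1.6]
finger_gap: 51.3
```

```bash
python3 - <<'E'
from h import *
c=shot('wrist','w9')
s=get_state();M=R.from_quat(s['tcp_rot']).as_matrix();print(s['clock'],s['tcp_pos'],np.degrees(np.arctan2(M[1,1],M[0,1])),s['ft_force'],s['torque'])
im=cv2.imread('pics/w9.png')[275:380,235:325]
im=cv2.convertScaleAbs(im,alpha=1.3)
cv2.imwrite('pics/w9z.png',cv2.resize(im,None,fx=7,fy=5.6,interpolation=cv2.INTER_NEAREST))
E
```

```text
15.15 [ 554.84716003 -183.25563765  259.62666716] -172.86167642563106 [ 0.3742075   4.25015386 -2.44618764] [ 0.84350213 -0.08630343  0.08154539]
```

View pics/w9z.png

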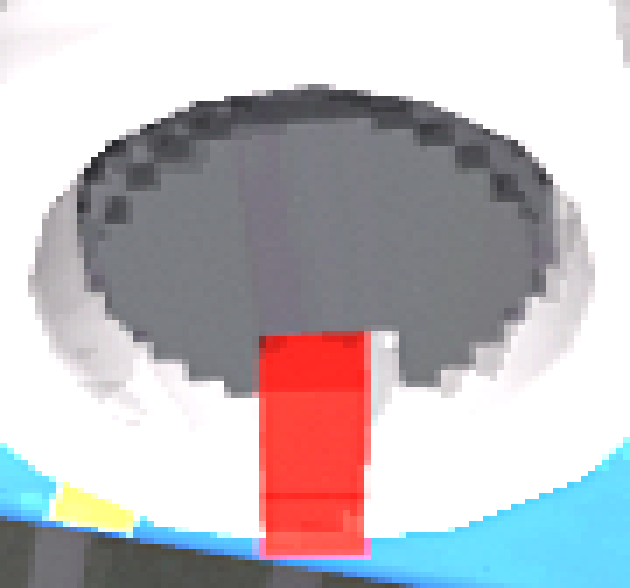

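Tab is in the keyway, touching its left flank in the image (gap on the right). Small relief: +1.4° and +0.4 mm y, then go down.

>>> arm_command:
  plan:
    - [[0,0.01,0],[0,0,0.015],1]
    - [[0,0,-0.025],[0,0,0],1]
    - [[0,0,0],[0,0,0],1]

```text
clock: 15.45
tcp_pos: [554.9, -183.2, 259.1]
tcp_rot: [-0.535, 0.462, 0.536, 0.462]
ft_force: [0.1, 3.6, -1.5]
finger_gap: 51.0
```

>>> arm_command:
  plan:
    - [[0,0,-0.025],[0,0,0],1]
    - [[0,0,-0.025],[0,0,0],1]
    - [[0,0,0],[0,0,0],1]

```text
clock: 15.75
tcp_pos: [555.1, -183.2, 257.3]
tcp_rot: [-0.536, 0.461, 0.536, 0.462]
ft_force: [-1.1, 4.8, -0.9]
finger_gap: 50.9
```

>>> arm_command:
  plan:
    - [[0,0,-0.025],[0,0,0],1]
    - [[0,0,-0.025],[0,0,0],1]
    - [[0,0,0],[0,0,0],1]

```text
clock: 16.05
tcp_pos: [555.2, -183.2, 255.3]
tcp_rot: [-0.536, 0.461, 0.536, 0.462]
ft_force: [-0.3, 5.3, 0.5]
finger_gap: 51.5
```

>>> arm_command:
  plan:
    - [[0,0.012,0],[0,0,0],1]
    - [[0,0,-0.025],[0,0,0],1]
    - [[0,0,0],[0,0,0],1]

```text
clock: 16.35
tcp_pos: [555.2, -183.0, 254.3]
tcp_rot: [0.536, -0.462, -0.536, -0.462]
ft_force: [0.3, 3.9, -0.4]
finger_gap: 51.2
```

>>> arm_command:
  plan:
    - [[0,0,-0.025],[0,0,0],1]
    - [[0,0,0],[0,0,0],1]

```text
clock: 16.55
tcp_pos: [555.2, -183.0, 253.3]
tcp_rot: [0.536, -0.462, -0.536, -0.462]
ft_force: [-0.7, 4.9, -1.6]
finger_gap: 51.1
```

>>> arm_command:
  plan:
    - [[0,0,-0.015],[0,0,0],1]
    - [[0,0,0],[0,0,0],1]

```text
clock: 16.75
tcp_pos: [555.2, -183.0, 252.7]
tcp_rot: [0.536, -0.462, -0.536, -0.462]
ft_force: [-0.3, 4.4, -0.4]
finger_gap: 51.1
```

>>> arm_command:
  plan:
    - [[0,0,-0.012],[0,0,0],1]
    - [[0,0,0],[0,0,0],1]

```text
clock: 16.95
tcp_pos: [555.2, -183.0, 252.7]
tcp_rot: [0.536, -0.462, -0.536, -0.462]
ft_force: [-2.3, 3.6, 3.8]
finger_gap: 51.2
```

>>> arm_command:
  plan:
    - [[0,0,-0.012],[0,0,0],1]
    - [[0,0,0],[0,0,0],1]

```text
clock: 17.15
tcp_pos: [555.2, -183.0, 252.6]
tcp_rot: [0.536, -0.462, -0.535, -0.462]
ft_force: [-3.4, 3.8, 6.3]
finger_gap: 51.1
```

>>> arm_command:
  plan:
    - [[0,0,-0.012],[0,0,0],1]
    - [[0,0,0],[0,0,0],1]

```text
clock: 17.35
tcp_pos: [555.1, -182.9, 252.6]
tcp_rot: [0.536, -0.462, -0.535, -0.462]
ft_force: [-3.3, 5.3, 8.8]
finger_gap: 51.5
```

```bash
python3 - <<'E'
from h import *
for n in ['wrist','side','scene']:shot(n,n+'10')
s=get_state();M=R.from_quat(s['tcp_rot']).as_matrix();print(s['clock'],s['tcp_pos'],np.degrees(np.arctan2(M[1,1],M[0,1])),s['ft_force'],s['torque'])
a=[]
for n,(x,y,w,h) in [('side',(255,150,100,90)),('wrist',(180,220,200,180))]:
    im=cv2.imread(f'pics/{n}10.png')[y:y+h,x:x+w]; a.append(cv2.resize(im,(400,360),interpolation=cv2.INTER_NEAREST))
cv2.imwrite('pics/c10.png',np.hstack(a))
E
```

```text
17.5 [ 555.13440345 -182.98351393  252.62090314] -171.50824306144466 [-2.94986858  4.86183127  8.8687916 ] [ 1.04925311  0.67757021 -0.01349217]
```

View pics/c10.png

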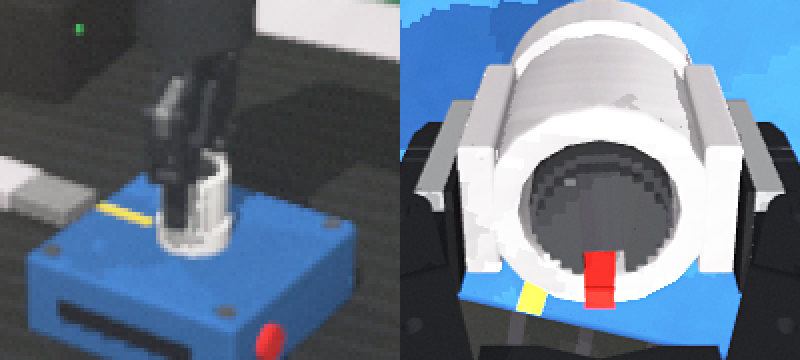

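Hard stop at z 252.6, 11.9 mm below the rest height. That is home, with the tab in the keyway. Releasing.

>>> arm_command:
  plan:
    - [[0,0,0.005],[0,0,0],-1]
    - [[0,0,0],[0,0,0],-1]
    - [[0,0,0],[0,0,0],-1]
    - [[0,0,0],[0,0,0],-1]
    - [[0,0,0],[0,0,0],-1]

```text
clock: 18.0
tcp_pos: [555.1, -183.1, 251.3]
tcp_rot: [0.536, -0.462, -0.536, -0.462]
ft_force: [0.6, 0.2, -0.8]
finger_gap: 85.3
```

>>> arm_command:
  plan:
    - [[0,0,0],[0,0,0],-1]
    - [[0,0,0],[0,0,0],-1]

```text
clock: 18.2
tcp_pos: [555.1, -183.0, 251.4]
tcp_rot: [0.536, -0.462, -0.536, -0.462]
ft_force: [-0.6, 0.1, -0.0]
finger_gap: 85.4
```

```bash
python3 - <<'E'
from h import *
c=shot('wrist','w11')
s=get_state();print(s['clock'],s['tcp_pos'],s['finger_gap'],s['ft_force'])
E
```

```text
18.25 [ 555.11075997 -182.93357731  251.42454463] 85.54751478054303 [ 0.15344571 -0.14933991  0.61309182]
```

View pics/w11.png

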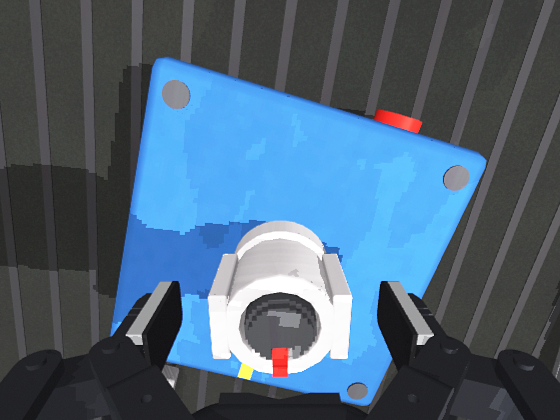

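Released and clear on both sides. Retract straight up and check.

>>> arm_command:
  plan:
    - [[0,0,0.25],[0,0,0],-1]
    - [[0,0,0.5],[0,0,0],-1]
    - [[0,0,0.8],[0,0,0],-1]
    - [[0,0,0.8],[0,0,0],-1]
    - [[0,0,0],[0,0,0],-1]

```text
clock: 18.75
tcp_pos: [557.2, -183.8, 351.8]
tcp_rot: [0.539, -0.461, -0.532, -0.463]
ft_force: [0.9, -0.1, 0.5]
finger_gap: 85.4
```

>>> arm_command:
  plan:
    - [[0,0,0.5],[0,0,0],-1]
    - [[0,0,0],[0,0,0],-1]
    - [[0,0,0],[0,0,0],-1]

```text
clock: 19.05
tcp_pos: [555.2, -183.0, 365.6]
tcp_rot: [0.536, -0.462, -0.535, -0.462]
ft_force: [-0.7, 0.4, 0.3]
finger_gap: 85.3
```

```bash
python3 - <<'E'
from h import *
for n in ['wrist','side','scene']:shot(n,n+'12')
s=get_state();print(s['clock'],s['tcp_pos'],s['finger_gap'],s['ft_force'],abs(s['qvel']).max())
a=[]
for n,(x,y,w,h) in [('side',(255,150,100,75)),('wrist',(210,160,140,105))]:
    im=cv2.imread(f'pics/{n}12.png')[y:y+h,x:x+w]; a.append(cv2.resize(im,(400,300),interpolation=cv2.INTER_NEAREST))
b=np.hstack(a); f=cv2.resize(cv2.imread('pics/scene12.png'),(400,300)); g=cv2.resize(cv2.imread('pics/side12.png'),(400,300))
cv2.imwrite('pics/c12.png',np.vstack([b,np.hstack([g,f])]))
E
```

```text
19.2 [ 554.65727248 -182.73918511  364.18693929] 85.23201004718966 [ 0.40214227  0.17903455 -0.20769222] 0.002208801057482065
```

View pics/c12.png

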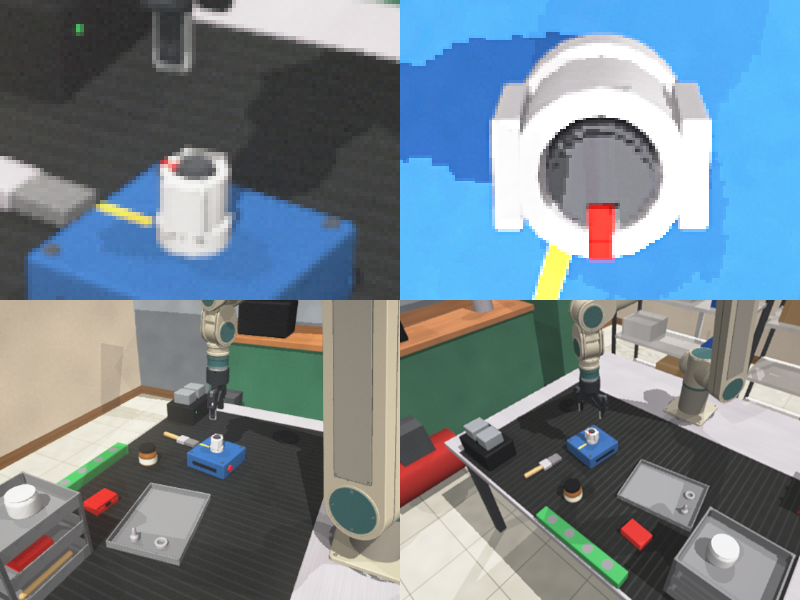

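The ring sits flush on the collar with the tab in the keyway, the spindle top is just above the ring top, and the other items are where they were. Handing in.

```bash
python3 -c "
from cell import manip,get_state
print(manip.finish_job(),get_state()['clock'])"
```

```text
the job is handed in; nothing more can be done
the job is handed in; nothing more can be done
```

The spacer is fully home on the collar with its red tab in the keyway. I let go of it, backed the arm off, and handed the job in at about 19 s of the 72 s allowed.

- **What I did:** I gripped the spacer across its lugs and slid it over the spindle about 22° short of the keyway. I then rested it on the spindle top and turned it under roughly 6–11 N. The tab started to drop at a yaw of about 6°.
- **Seating:** it came to a hard stop 11.9 mm below where the tab first rested, against 12 mm nominal. The pictures after release show the tab in the slot and no gap at the collar.
- **Forces:** no reading between moves went above about 11 N, most of it downward. I only saw forces at the end of each move, so brief peaks in between were not measured. While lowering into the keyway there was a side load of about 5 N as the tab rubbed one flank. I shifted slightly to ease it, but it stayed at 4–5 N until release.
- **Other checks:** the gripper is open and touching nothing, and in the last pictures the other items look where they were.
- **Disagreement:** the wrist camera made sizes come out about 2% too large, which put heights off by about 2–3 mm. I corrected for this using the other two cameras and by feeling for contact.

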